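# Close the ballot box and its slot shutter

## Robot

A 6-joint arm with a two-finger parallel gripper is mounted at the origin on the work surface. World frame = base frame: x ahead of the robot, y to its left, z up, the work surface at z = 0. Lengths are in m, angles in rad, forces in N, time in s.
With the tool pointing down it reaches from about 0.275 to 1 m from the base axis. Payload 8.4 kg.
Tool frame: the origin (TCP) lies on the centre line of the jaws, within the pads' length; the fingertips stand 17 mm ahead of it and the grasp point (between the pads) lies 2 mm behind it (bot.tcp_to_tips is the y of the fingertips in the tool frame, in m); y points along the fingers, z is the direction in which the jaws open and shut, and the axes are right-handed (so a half turn about y gives the same grasp; the last joint's range is limited). The gripper opens to 85 mm and grips with 20 to 120 N. Pads are 22 mm wide; open, the fingers measure 114 mm over their backs; the gripper's body (76 mm by 85 mm) begins 54 mm behind the grasp point. The pads swing forward as they close: fully open they stand 13 mm farther back than shut.
Start: joints at [1.175, 0.353, 1.633, -0, 1.155, -0.002], TCP at [0.24, 0.577, 0.248] pointing down, gripper open.
Joint ranges: [-2.63, 2.63], [-0.92, 2.1], [0.06, 2.66], [-1.3, 4.44], [0, 2.69], [-3.02, 3.02]. Speed limits (rad/s): [2.22, 2.22, 2.79, 3.14, 3.14, 3.14].

## Interface

Orientations are given as a unit quaternion [x, y, z, w].
In Python, from workcell import bot, hand, kinematics, get_obs, vision, hand_in gives the robot as it stands. The module is installed in compiled form; this text tells all that it offers. Calls block until the motion is done:
- bot.reach(position, orientation): joint-space move of the TCP to a pose.
- bot.servo_line(position, ori=None, velocity=0.15): straight line of the TCP; ori=None keeps the orientation; velocity is the mean speed in m/s.
- bot.goto_joints(angles): joint-space move.
- hand.move_gripper(opening, strength=None): finger opening in m; strength is the grip in N (None keeps the last); returns when the fingers have stopped.
- bot.dwell(seconds).
- kinematics.solve_ik(position, orientation): joint angles nearest the present ones, or None.
- get_obs(): the state.
- vision.read_camera(name): name is "side" or "top"; returns a dict with "frame" (384x512x3 uint8, red, green, blue), "intrinsics" (3x3 intrinsics, pixels), "view" (4x4, takes a point from world to camera coordinates). Camera axes: x right, y down, z forward; pixel columns grow to the right and rows downward; lengths in m; the calibration is good to about 2 mm. A picture is of the moment at which its call begins. There is no depth.
A pose or a line that the arm cannot do raises bot.IKError and nothing moves.
- hand_in(): hands the job in, once; it reports no verdict.
The state is a dict: "time_s": time; "joint_pos": joint angles; "joint_vel": joint speeds; "joint_efforts": joint torques, N m; "position": TCP position; "orientation": TCP orientation; "wrist_force": force on the tool from outside, world axes, zero at the start; "ft_torque": the same for the moment, N m; "gripper_width": finger opening in m.
Only numpy, scipy, OpenCV 4.12 (cv2) and the standard library are available. Lean on these libraries where they do the work, as an engineer would, in place of code of your own. Each camera call takes 0.05 s, during which the arm holds its last target.

## Task

The clear ballot box on the table has been left open. Using the outside of the fingers only, first push its white lid down until it is fully shut, without slamming it, then push the red shutter by its upright fin along the lid until it is fully home over the voting slot. Do not pinch or lift anything, do not shove the box out of its place, leave the things around it where they stand, and finish clear of everything.

Things in the scene. Friction and masses are not known exactly. Their poses are not given: they have to be found in the camera images.
- box: Clear-walled ballot box, loose on the table, 200 (its x) by 300 (its y) by 100 mm high, about 2.5 kg, so it stays put under light pushes. Origin: centre of its underside; z up. Its lid is hinged along the far top edge (+x side); its front (-x) faces roughly towards the robot.
- lid (a joint): Angle of the white lid, rad: 0 = shut, flat on the box; starts open at 0.9 to 1.3, free front edge raised. Hinge axis along the box's y. Stiff hinge: the lid stays where left and never falls; about 5 N near the free edge moves it. Open, its outer face looks away from the robot and up: push it there, towards the robot and down. Faster than 2.5 rad/s is slamming.
- lid_hinge (a point): Middle of the hinge axis, on the lid's underside at its far edge; in the box's frame x +100, y 0, z 100.5 mm. Lid axes: -x runs from hinge to free edge, z out of the outer face (up when shut). The lid is a plate 200 mm long from the hinge, 300 wide, 6 thick; its outer face is bare from 110 to 200 mm from the hinge.
- lid_edge (a point): Middle of the lid's free front edge, half way through its 6 mm thickness, 200 mm from the hinge; axes as lid_hinge.
- shutter (a joint): Travel of the red shutter along the lid in m: 0 = slot uncovered, 0.110 = fully home against the black stop, slot covered. It moves along the lid's (and box's) +y and starts between 0 and 0.035. It slides stiffly (about 2 N) and stays where it is left.
- shutter_fin (a point): Middle of the top of the shutter's upright fin: 28 mm long (lid x), 6 thick (lid y), 27 high over the lid's outer face, the lowest 3 mm being the red plate (40 x 110 mm) it stands on. It runs 80 mm from the hinge: at shutter 0 at lid y -40 mm, at 0.110 at lid y +70. Low rails, 6 mm high, flank the plate at 57 and 103 mm from the hinge. Axes as lid_hinge.
- padlock: Bystander: brass padlock standing close behind the box, 20 x 42 x 64 mm high. Origin: centre of its underside.
- stamp: Bystander: wooden rubber stamp with a knob, 35 x 60 x 72 mm high, at one end of the box. Origin: centre of its underside.
- cup: Bystander: black pen cup, 72 mm across, 95 mm high, pens rising to 145 mm, at the other end of the box. Origin: centre of its underside.
- tape: Bystander: orange roll of tape lying flat, 90 mm across, 24 mm high, at the left of the table. Origin: centre of its underside.
- stapler: Bystander: grey and black stapler, 130 x 36 x 50 mm high, at the right of the table. Origin: centre of its underside.
- plan_tube: Bystander: cardboard plan tube with square white end caps, lying across the table behind the box, 470 mm long (its y), 68 mm high. Origin: centre of its underside.

How it is judged:
By the outcome, as a careful person would: the job done as asked, in the order asked, and still so for the second after the job is handed in, with the robot touching nothing.
It also fails if it takes over 45 s, if anything falls off the work surface, if the arm or the gripper's body presses on something with over 40 N, if the wrist force passes 120 N, or if a joint passes its speed limit or range.

## Working session

There is one attempt and no reset: what is moved stays moved. The work goes in short steps, each a Python script; the robot and the scene stay as the last script left them, time stands still between calls to the robot, and variables do not carry over. Pictures are saved under pics/ and viewed, and the job is handed in when it is done.

```bash
mkdir -p pics; python3 - <<'E'
from workcell import *
import cv2, numpy as np
o=get_obs(); print(o['time_s'],o['position'],o['orientation'],o['gripper_width'],bot.tcp_to_tips)
for n in ("side","top"):
    r=vision.read_camera(n); cv2.imwrite(f"pics/{n}0.png",cv2.resize(r["frame"][:,:,::-1],(800,600),interpolation=cv2.INTER_CUBIC))
    print(r["intrinsics"].tolist(),np.round(r["view"],4).tolist())
E
```

```text
0.0 [0.2396406  0.57673232 0.24755541] [ 0.69393109 -0.13844869  0.13823058 -0.69295304] 0.08552201279605451 0.017
[[415.57595201148285, 0.0, 259.3744638694354], [0.0, 415.57595201148285, 203.2190187277974], [0.0, 0.0, 1.0]] [[0.9514, -0.3077, -0.0132, -0.5499], [-0.2329, -0.6905, -0.6849, 0.2078], [0.2016, 0.6547, -0.7285, 1.2745], [0.0, 0.0, 0.0, 1.0]]
[[471.1975494184138, 0.0, 250.6440398441826], [0.0, 471.1975494184138, 186.52103756565356], [0.0, 0.0, 1.0]] [[-0.0269, -0.9996, 0.005, 0.0195], [-0.9835, 0.0256, -0.1792, 0.6155], [0.179, -0.0098, -0.9838, 1.4175], [0.0, 0.0, 0.0, 1.0]]
```

View pics/side0.png

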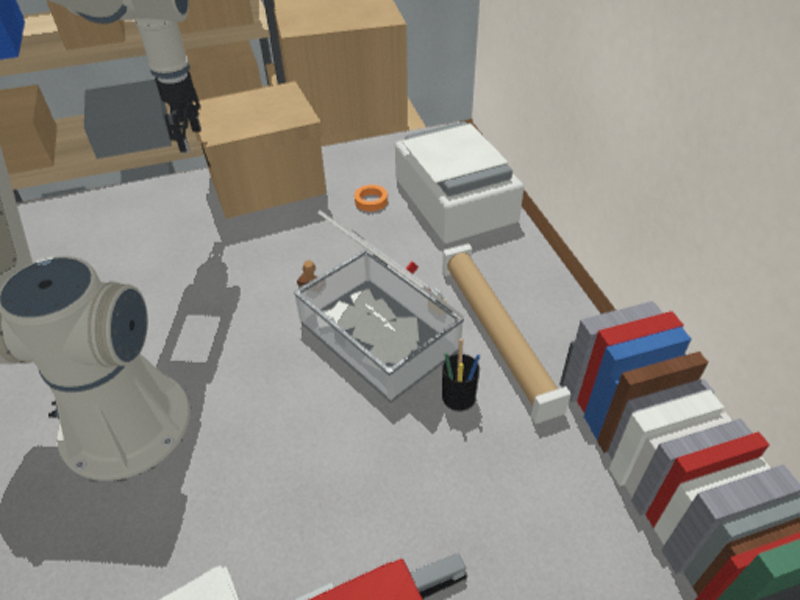

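View pics/top0.png

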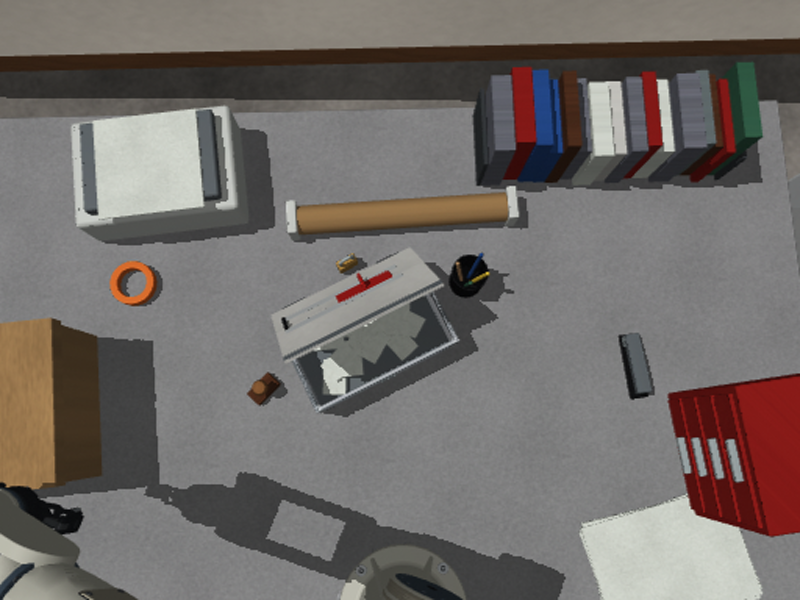

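The side view shows the open box at about (380,325), its lid edge-on from (320,212) to (440,300), and the red fin at (412,268). In the top view, the lid is at (355,300) and the box front edge runs (318,410)-(458,340). The padlock is behind at (346,262), the cup at (468,275), the stamp at (263,388) and the tube at (400,213). I'll zoom in to pick corners.

```bash
cat > h.py <<'E'
from workcell import *
import cv2, numpy as np
from scipy.optimize import least_squares
def crop(n,name,x0,y0,w,h,s):
    f=vision.read_camera(n)["frame"][y0:y0+h,x0:x0+w,::-1]
    cv2.imwrite("pics/"+name,cv2.resize(f,(w*s,h*s),interpolation=cv2.INTER_CUBIC))
E
python3 - <<'E'
from h import *
crop("top","tz.png",150,115,175,155,4)
crop("top","tz2.png",165,150,135,120,5)
crop("side","sz.png",180,125,135,140,4)
E
```

```text
(no output)
```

View pics/tz.png

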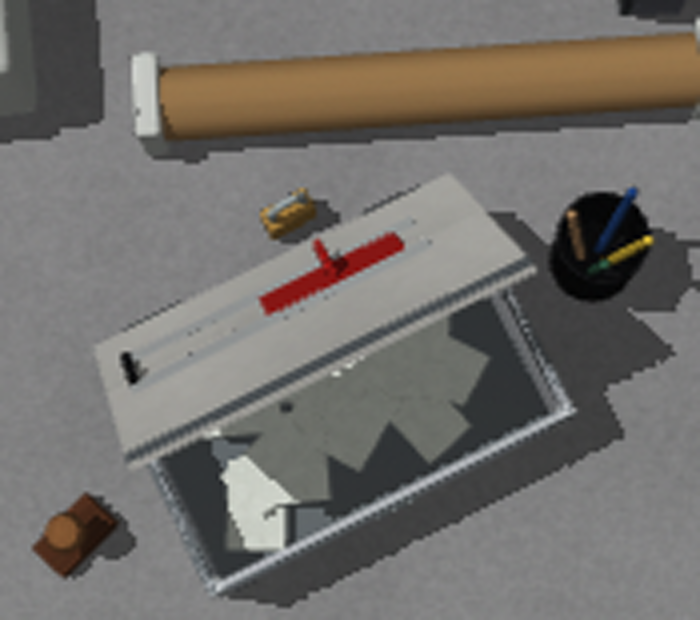

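View pics/sz.png

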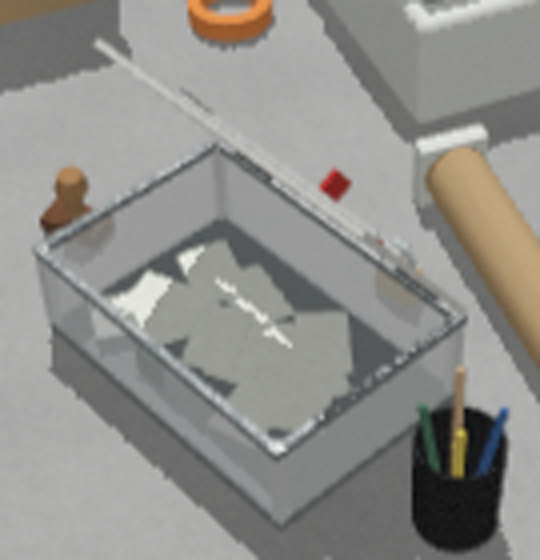

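```bash
cat >> h.py <<'E'
Rz=lambda a:np.array([[np.cos(a),-np.sin(a),0],[np.sin(a),np.cos(a),0],[0,0,1]])
def lid2box(p,th):
    x,y,z=p; c,s=np.cos(th),np.sin(th)   # lid -x -> (-c,0,s); z->(s,0,c)
    return np.array([.1+x*c+z*s, y, .1005-x*s+z*c])
def box2w(p,q): return Rz(q[2])@np.asarray(p)+[q[0],q[1],0]
def l2w(p,q,th=None): return box2w(lid2box(p,q[3] if th is None else th),q)
def proj(cam,p):
    K,V=cam; c=V[:3,:3]@p+V[:3,3]; u=K@c; return u[:2]/u[2]
def cams():
    d={}
    for n in("top","side"):
        r=vision.read_camera(n); d[n]=(r["intrinsics"],r["view"])
    return d
E
cat > fit.py <<'E'
from h import *
C=cams()
T=lambda u,v:(u/4+150-.4,v/4+115-.4); S=lambda u,v:(u/4+180-.4,v/4+125-.4)
obs=[("top",T(214,588),'b',(-.1,.15,.1)),("top",T(573,410),'b',(-.1,-.15,.1)),
("top",T(97,347),'l',(0,.15,.006)),("top",T(450,175),'l',(0,-.15,.006)),
("top",T(130,466),'l',(-.2,.15,0)),("top",T(536,268),'l',(-.2,-.15,0)),
("side",S(40,250),'b',(-.1,.15,.1)),("side",S(283,453),'b',(-.1,-.15,.1)),("side",S(465,320),'b',(.1,-.15,.1)),("side",S(218,148),'b',(.1,.15,.1)),
("side",S(98,42),'l',(-.2,.15,.003)),("side",S(337,172),'f',(-.08,-.04,.027)),("top",T(319,241),'f',(-.08,-.04,.027))]
def pr(o,q):
    n,_,k,p=o
    if k=='b': w=box2w(p,q)
    elif k=='l': w=l2w(p,q)
    else: w=l2w((p[0],p[1]+q[4],p[2]),q)
    return proj(C[n],w)
f=lambda q:np.concatenate([pr(o,q)-o[1] for o in obs])
r=least_squares(f,[.45,.05,.4,1.1,.02],loss="soft_l1")
print(r.x); print(np.round(f(r.x).reshape(-1,2),1).tolist())
np.save("q.npy",r.x)
def ground(n,p,z):
    K,V=C[n]; d=V[:3,:3].T@np.linalg.inv(K)@[*p,1]; o=-V[:3,:3].T@V[:3,3]; return o+d*(z-o[2])/d[2]
for nm,p,z in [("cup",T(600,240),.09),("padlock top",T(290,205),.064),("padlock bottom?",T(288,225),.04),("stamp knob",T(64,533),.07),("tubeL",T(160,100),.06),("tubeR",T(700,70),.06),("tube near edge",T(430,125),.034)]: 
    w=ground("top",p,z); print(nm,w[:2].round(3),"boxframe",(Rz(-r.x[2])@(w-[r.x[0],r.x[1],0]))[:2].round(3))
E
python3 fit.py
```

```text
[0.53738009 0.05723086 0.44043184 0.97248927 0.01305151]
[[-0.2, 1.3], [0.3, 0.2], [-0.8, -0.2], [-0.0, -0.9], [0.3, 0.5], [0.2, -0.4], [-0.6, -0.1], [-0.4, 0.6], [0.7, -0.4], [0.6, -2.1], [0.9, -0.3], [0.7, 1.9], [-0.4, 3.3]]
cup [ 0.643 -0.148] boxframe [ 0.008 -0.23 ]
padlock top [0.682 0.091] boxframe [ 0.146 -0.031]
padlock bottom? [0.672 0.094] boxframe [ 0.137 -0.024]
stamp knob [0.432 0.265] boxframe [-0.007  0.233]
tubeL [0.771 0.193] boxframe [0.269 0.023]
tubeR [ 0.785 -0.237] boxframe [ 0.099 -0.372]
tube near edge [ 0.752 -0.021] boxframe [ 0.161 -0.163]
```

```bash
cat >> h.py <<'E'
from scipy.spatial.transform import Rotation as Ro
def ori(yaw,flip):
    z=Rz(yaw)@[0,1.,0]*(-1 if flip else 1); y=np.array([0,0,-1.]); x=np.cross(y,z)
    return Ro.from_matrix(np.c_[x,y,z]).as_quat()
TIP=0.017
def tcp(pbox,q): return box2w(np.asarray(pbox)+[0,0,TIP],q)
def contact(th,d,y,gap=0):  # tip centre (box frame) with robot-side tip edge on lid outer face
    p=lid2box((-d,y,.006+gap),th); return p+[.011,0,0]
def st(m):
    o=get_obs(); print(m,round(o['time_s'],2),np.round(o['position'],3),"F",np.round(o['wrist_force'],1),flush=True); return o
E
python3 - <<'E'
from h import *
q=np.load("q.npy")
p=tcp(contact(q[3],.175,0,.05),q)
for fl in(0,1):
    print(fl,kinematics.solve_ik(p+[0,0,.08],ori(q[2],fl)),kinematics.solve_ik(tcp(contact(0,.175,0),q),ori(q[2],fl)))
print(p)
E
```

```text
0 [ 1.35900252e-01  2.15451679e-01  1.54286393e+00 -4.44089210e-16
  1.38327705e+00 -1.87532792e+00] [ 5.92503101e-02  3.00213159e-01  2.04503107e+00 -4.44089210e-16
  7.96348421e-01 -1.95197786e+00]
1 [ 1.35900252e-01  2.15451679e-01  1.54286393e+00 -4.44089210e-16
  1.38327705e+00  1.26626473e+00] [ 5.92503101e-02  3.00213159e-01  2.04503107e+00 -4.44089210e-16
  7.96348421e-01  1.18961479e+00]
[0.59048227 0.08225835 0.2936425 ]
```

```bash
python3 - <<'E'
from h import *
q=np.load("q.npy"); Q=ori(q[2],1)
hand.move_gripper(0.0); st("closed")
o=get_obs(); bot.servo_line([o['position'][0],o['position'][1],.40],velocity=.25)
p=tcp(contact(q[3],.175,0,.04),q)
bot.reach([p[0],p[1],.40],Q); st("hover")
bot.servo_line(p,velocity=.15); st("pre")
crop("top","t1.png",150,95,175,155,4); crop("side","s1.png",180,95,165,150,4)
E
```

```text
closed 1.12 [0.24  0.577 0.248] F [ 0.3 -0.1 -0.5]
hover 4.04 [0.583 0.08  0.4  ] F [-0.8 -0.3  0.1]
pre 4.94 [0.584 0.079 0.289] F [ 0.1 -0.1  0.1]
```

View pics/t1.png

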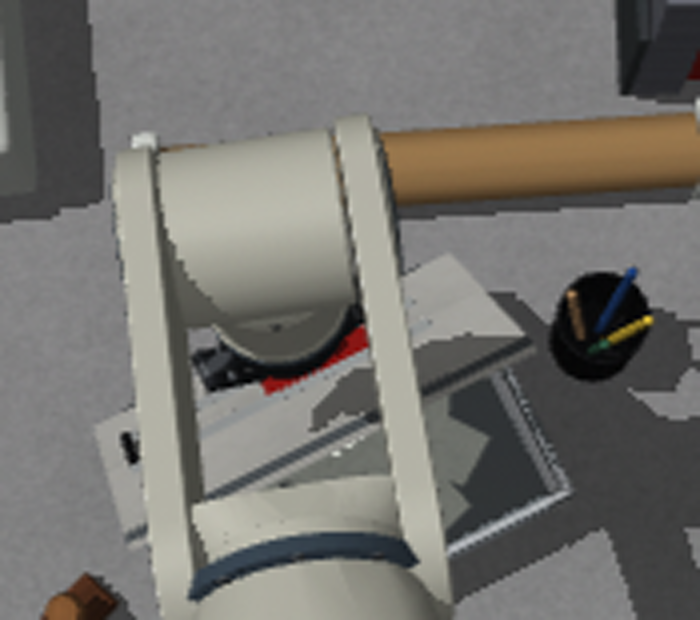

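View pics/s1.png

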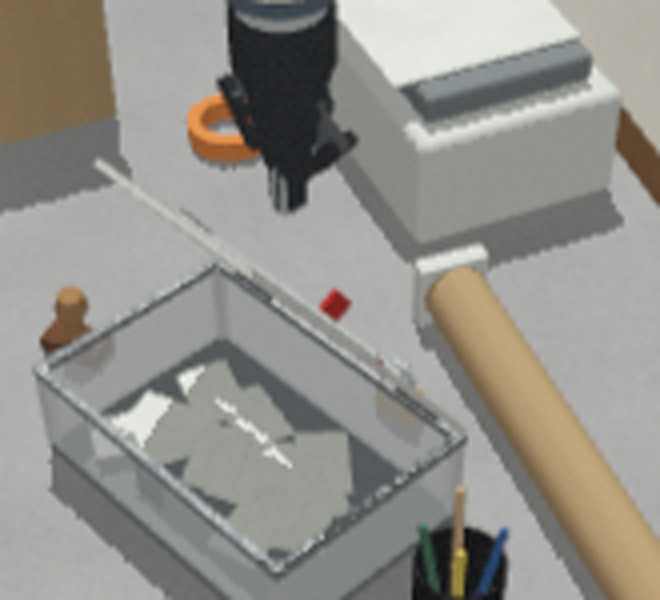

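The closed fingertips sit behind the lid's outer face, clear of it (side view, tip at about (288,208)). Next I'll sweep them along the closing arc while watching the force.

```bash
python3 - <<'E'
from h import *
q=np.load("q.npy")
ths=np.r_[np.arange(q[3]+.04,.12,-.12),.09,.06]
for th in ths:
    bot.servo_line(tcp(contact(th,.175,0,0),q),velocity=.05)
    o=st(f"th {th:.2f}")
    if np.linalg.norm(o['wrist_force'])>30: print("STOP"); break
crop("top","t2.png",150,95,175,155,4); crop("side","s2.png",180,95,165,150,4)
E
```

```text
th 1.01 5.85 [0.559 0.067 0.269] F [ 0.5 -0.  -0.6]
th 0.89 6.42 [0.542 0.06  0.257] F [-0.5  0.3  0.4]
th 0.77 6.98 [0.528 0.053 0.244] F [ 0.2  0.4 -0.4]
th 0.65 7.55 [0.515 0.047 0.228] F [ 0.1  0.1 -0.2]
th 0.53 8.12 [0.504 0.042 0.211] F [-0.8 -1.  -0.1]
th 0.41 8.68 [0.495 0.037 0.193] F [-0.5  0.4  0.2]
th 0.29 9.25 [0.487 0.034 0.173] F [-0.2  1.  -0.3]
th 0.17 9.82 [0.482 0.031 0.153] F [0.9 0.9 0.1]
th 0.09 10.26 [0.48  0.03  0.139] F [0.5 1.2 0.2]
th 0.06 10.52 [0.48  0.03  0.134] F [-0.2  0.4 -0.1]
```

View pics/s2.png

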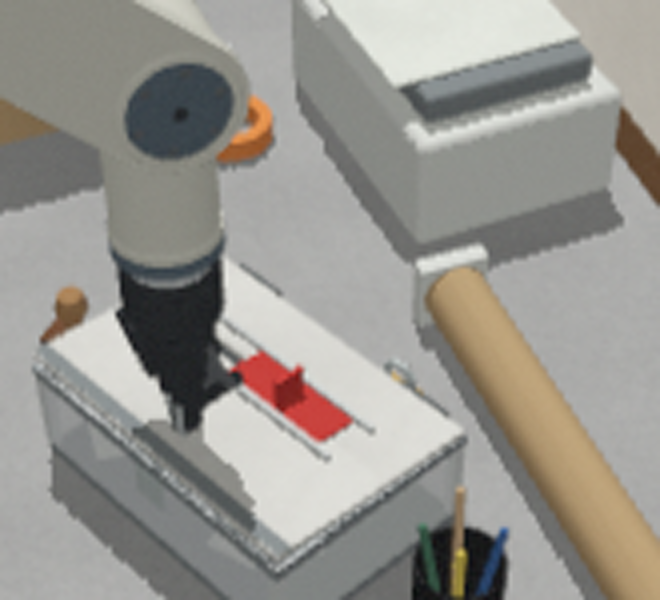

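The lid is nearly shut; in the side view its front edge sits close above the box rim. I'll now press gently in small steps until the force shows it is seated.

```bash
python3 - <<'E'
from h import *
q=np.load("q.npy")
p=tcp(contact(0,.175,0,0),q)
for z in np.arange(.131,.1165,-.0015):
    bot.servo_line([p[0],p[1],z],velocity=.02)
    o=st(f"z {z:.4f}")
    if np.linalg.norm(o['wrist_force'])>14: print("SEATED"); break
crop("side","s3.png",180,95,165,150,4)
E
```

```text
z 0.1310 10.92 [0.479 0.03  0.131] F [ 0.1  0.5 -0.2]
z 0.1295 11.17 [0.479 0.03  0.129] F [ 0.  -0.  -0.4]
z 0.1280 11.42 [0.479 0.03  0.128] F [ 0.4  0.5 -0.3]
z 0.1265 11.67 [0.479 0.03  0.126] F [0.9 0.8 0.7]
z 0.1250 11.92 [0.479 0.03  0.125] F [-0.1  0.2 -0. ]
z 0.1235 12.17 [0.48  0.03  0.124] F [-1.1 -0.6  2.1]
z 0.1220 12.42 [0.48  0.03  0.123] F [-6.1 -1.  22.5]
SEATED
```

View pics/s3.png

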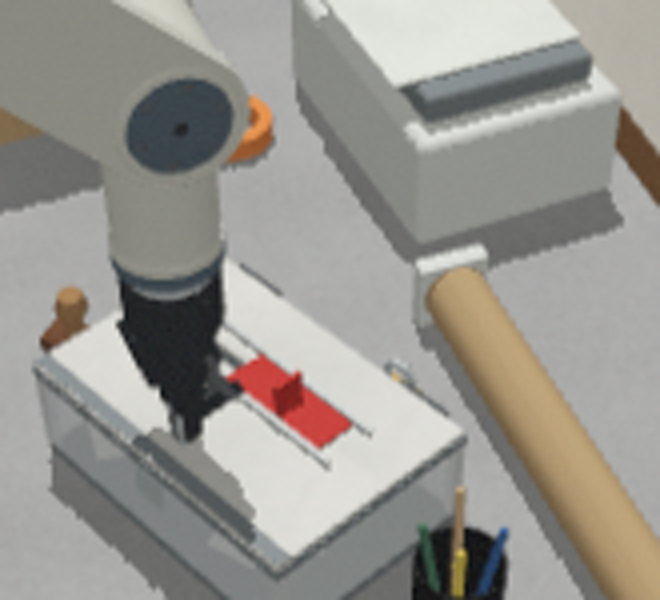

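It seated with a clear force rise (22 N) at the nominal shut height. I'll lift off, move to hover on the -y side of the fin, and re-measure.

```bash
python3 - <<'E'
from h import *
q=np.load("q.npy"); Q=ori(q[2],1)
o=get_obs(); p=o['position']
bot.servo_line([p[0],p[1],p[2]+.09],velocity=.15)
bot.servo_line(tcp([.02,-.085,.1065+.09],q),velocity=.2); st("hover")
crop("side","s4.png",180,95,165,150,4);crop("top","t4.png",150,95,175,155,4)
E
```

```text
hover 13.97 [ 0.59  -0.011  0.212] F [-0.1 -0.2  0.4]
```

View pics/s4.png

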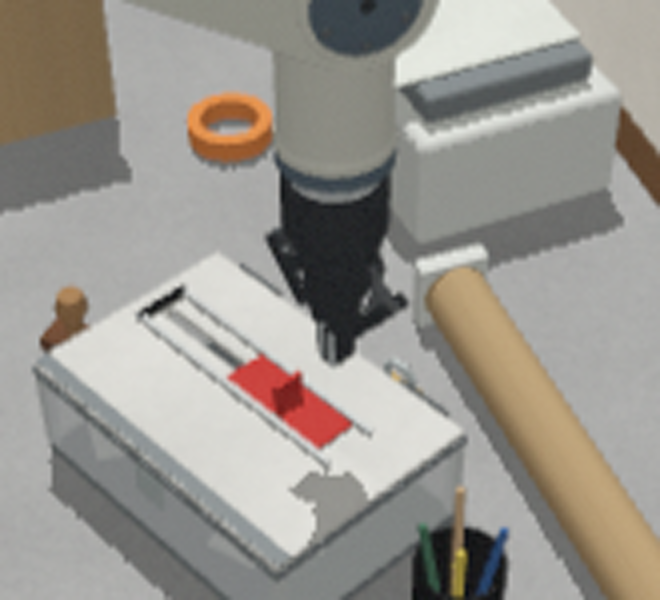

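View pics/t4.png

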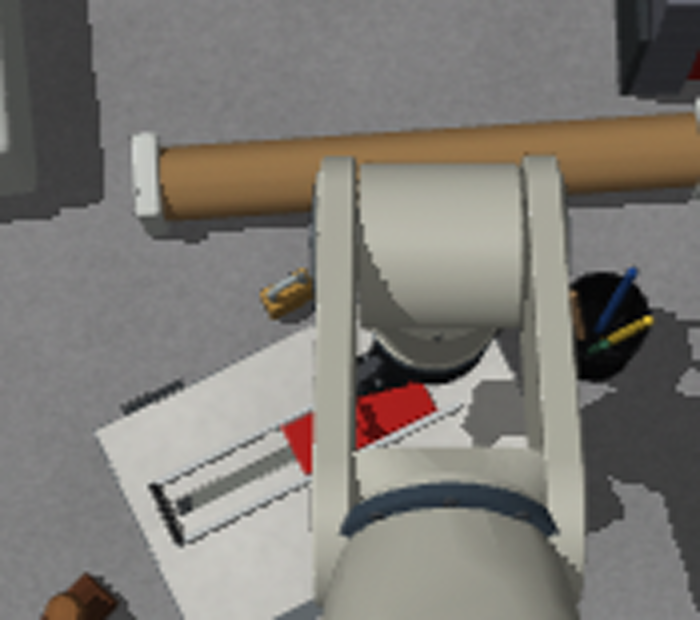

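The lid is flat. The red plate spans (228,378)-(352,422) in the side crop, with the fin top at about (287,380) and the black stop at (162,303). I'll refit box pose and shutter from these.

```bash
cat > fit2.py <<'E'
from h import *
C=cams(); q0=np.load("q.npy")
S=lambda u,v:(u/4+180-.4,v/4+95-.4); T=lambda u,v:(u/4+150-.4,v/4+95-.4)
obs=[("side",S(36,366),'l',(-.2,.15,.006)),("side",S(283,566),'l',(-.2,-.15,.006)),("side",S(466,437),'l',(0,-.15,.006)),("side",S(220,252),'l',(0,.15,.006)),("top",T(95,433),'l',(0,.15,.006)),
("side",S(228,378),'f',(-.1,.015,.009)),("side",S(262,355),'f',(-.06,.015,.009)),("side",S(352,422),'f',(-.06,-.095,.009)),("side",S(320,447),'f',(-.1,-.095,.009)),
("side",S(273,388),'f',(-.094,-.04,.033)),("side",S(300,373),'f',(-.066,-.04,.033))]
def f(q):
    Q=[q[0],q[1],q[2],0]; 
    return np.concatenate([proj(C[n],l2w((p[0],p[1]+(q[3] if k=='f' else 0),p[2]),Q))-o for n,o,k,p in obs])
r=least_squares(f,[*q0[:3],q0[4]],loss="soft_l1"); print(r.x,q0); print(np.round(f(r.x).reshape(-1,2),1).tolist())
np.save("q2.npy",[*r.x[:3],0,r.x[3]])
E
python3 fit2.py
```

```text
[0.53714484 0.05774091 0.44374621 0.01197562] [0.53738009 0.05723086 0.44043184 0.97248927 0.01305151]
[[0.0, -0.4], [-0.4, 0.9], [0.5, -1.3], [-0.3, 0.4], [0.1, -0.1], [-0.7, -0.1], [-0.1, -0.3], [0.6, 0.3], [-0.6, 0.5], [0.5, -0.1], [0.3, -0.7]]
```

```bash
python3 - <<'E'
from h import *
q=np.load("q2.npy"); Q=ori(q[2],1); H=.1065+.009; ey=Rz(q[2])@[0,1,0]
bot.servo_line(tcp([.02,-.085,H],q),Q,velocity=.12); st("down")
for y in np.r_[np.arange(-.065,.036,.01)]:
    bot.servo_line(tcp([.02,y,H],q),Q,velocity=.06)
    o=st(f"y {y:.3f}"); print("  fy",round(float(o['wrist_force']@ey),1))
    if np.linalg.norm(o['wrist_force'])>8: print("STOP"); break
crop("side","s5.png",180,95,165,150,4)
E
```

```text
down 15.0 [ 0.592 -0.01   0.133] F [0.1 0.2 0.3]
y -0.065 15.48 [0.583 0.008 0.133] F [-0.2  0.6 -0.4]
  fy 0.6
y -0.055 15.8 [0.579 0.017 0.132] F [-0.1  0.4  0.2]
  fy 0.4
y -0.045 16.12 [0.574 0.026 0.132] F [-0.2  0.9  0.9]
  fy 0.9
y -0.035 16.43 [0.57  0.035 0.132] F [ 0.8  0.  -0.3]
  fy -0.3
y -0.025 16.75 [0.566 0.044 0.133] F [-0.6 -0.8  0.5]
  fy -0.4
y -0.015 17.07 [0.561 0.053 0.133] F [0.4 0.5 0.6]
  fy 0.3
y -0.005 17.38 [0.557 0.062 0.132] F [0.2 0.7 0.8]
  fy 0.6
y 0.005 17.7 [0.553 0.071 0.132] F [-1.3 -0.5 -0.1]
  fy 0.2
y 0.015 18.02 [0.549 0.08  0.133] F [ 0.  -0.4  0.3]
  fy -0.4
y 0.025 18.33 [0.544 0.089 0.132] F [ 0.6 -0.3  0.8]
  fy -0.5
y 0.035 18.65 [0.54  0.098 0.132] F [-0.1  0.1 -0.5]
  fy 0.1
```

View pics/s5.png

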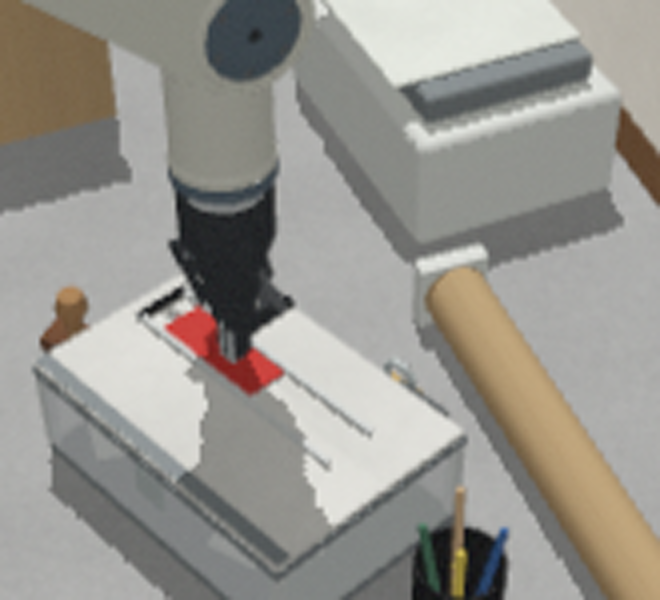

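The shutter is following: the plate now spans (167,325)-(285,374), with the stop at (145,310). I'll continue with finer steps, watching for the stop.

```bash
python3 - <<'E'
from h import *
q=np.load("q2.npy"); Q=ori(q[2],1); H=.1065+.009; ey=Rz(q[2])@[0,1,0]
y=.035
while y<.064:
    y+=.002 if y<.048 else .0007
    bot.servo_line(tcp([.02,y,H],q),Q,velocity=.02)
    o=get_obs(); fy=float(o['wrist_force']@ey); print(round(y,4),round(fy,1),round(o['time_s'],2))
    if fy<-5: print("HOME?"); break
crop("side","s6.png",180,95,165,150,4)
E
```

```text
0.037 -0.6 18.95
0.039 0.6 19.2
0.041 -0.8 19.45
0.043 -0.8 19.7
0.045 -0.6 19.95
0.047 0.1 20.2
0.049 0.3 20.45
0.0497 -0.7 20.7
0.0504 -2.2 20.95
0.0511 -0.7 21.2
0.0518 -1.2 21.45
0.0525 -0.8 21.7
0.0532 -0.8 21.95
0.0539 -1.9 22.2
0.0546 -0.7 22.45
0.0553 -1.5 22.7
0.056 -2.8 22.95
0.0567 -6.1 23.2
HOME?
```

View pics/s6.png

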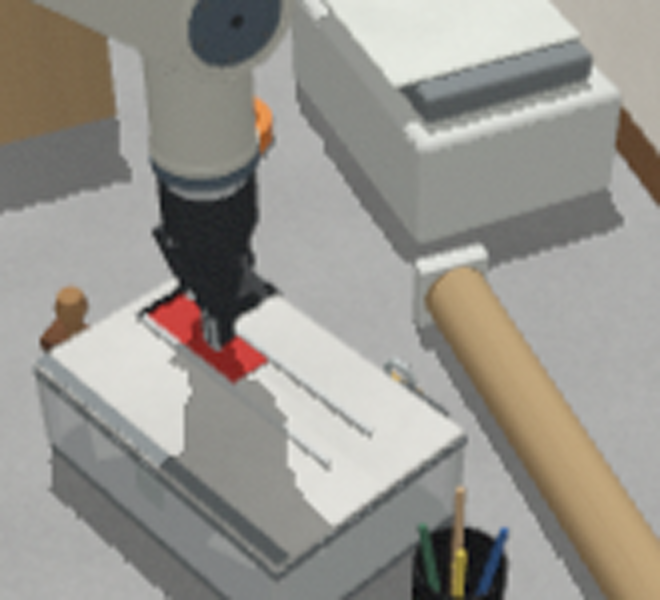

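The force rose to 6 N and the plate meets the stop at (150,315). I'll back off, lift clear and check.

```bash
python3 - <<'E'
from h import *
q=np.load("q2.npy"); Q=ori(q[2],1); H=.1065+.009
bot.servo_line(tcp([.02,.045,H],q),Q,velocity=.05)
bot.servo_line(tcp([.02,.04,.33],q),Q,velocity=.2)
bot.reach([.2,.45,.40],Q); st("retreat")
crop("side","s7.png",180,95,165,150,4);crop("top","t7.png",150,95,175,155,4)
E
```

```text
retreat 26.63 [0.201 0.45  0.4  ] F [ 0.3 -0.   0.4]
```

View pics/s7.png

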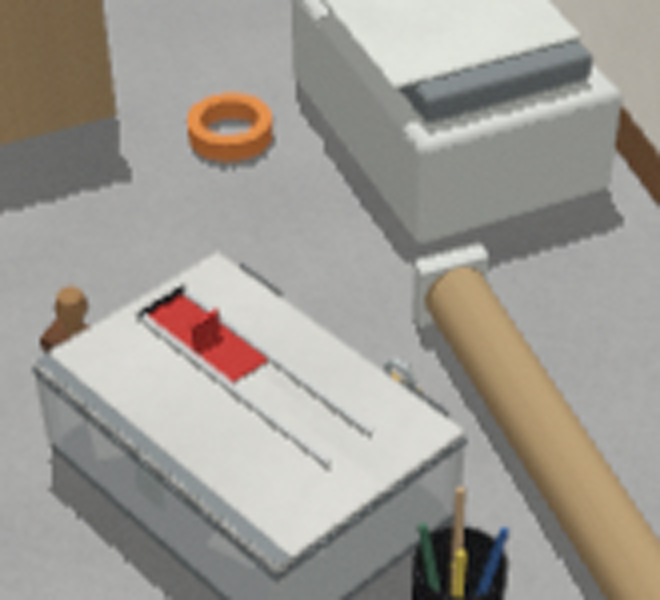

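View pics/t7.png

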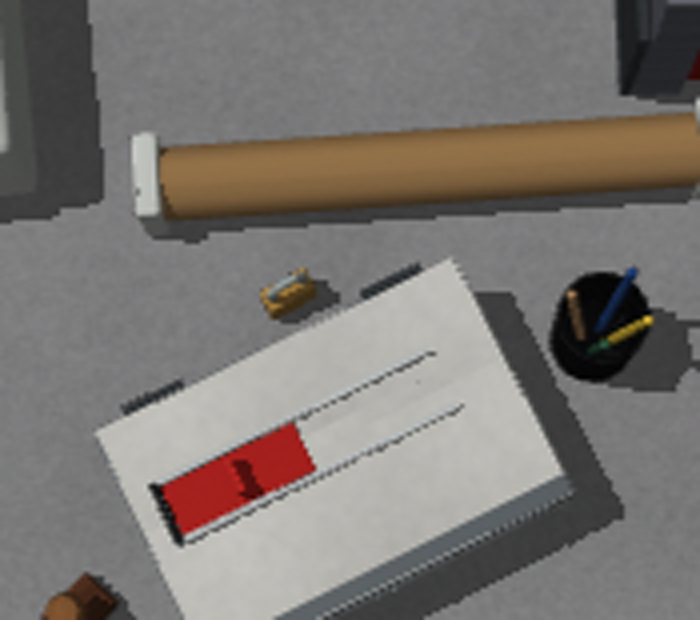

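```bash
python3 - <<'E'
from h import *
crop("top","t8.png",170,185,130,75,6); crop("side","s8.png",185,175,120,75,6)
C=cams(); q=np.load("q2.npy")
for th in(0,.03,.06):
  for p in((-.2,.15,.006),(-.2,-.15,.006),(-.2,.15,0),(-.2,-.15,0)):
    w=l2w(p,q,th); print(th,p,((proj(C["top"],w)+.4-[170,185])*6).round(),((proj(C["side"],w)+.4-[185,175])*6).round())
for s in(.105,.11):
  for p in((-.1,-.095,.009),(-.06,-.095,.009)):
    w=l2w((p[0],p[1]+s,p[2]),q,0); print(s,((proj(C["top"],w)+.4-[150,95])*4).round(),((proj(C["side"],w)+.4-[180,95])*4).round())
E
```

```text
0 (-0.2, 0.15, 0.006) [198. 471.] [24. 66.]
0 (-0.2, -0.15, 0.006) [742. 194.] [392. 374.]
0 (-0.2, 0.15, 0) [200. 471.] [26. 74.]
0 (-0.2, -0.15, 0) [740. 195.] [392. 382.]
0.03 (-0.2, 0.15, 0.006) [197. 470.] [23. 58.]
0.03 (-0.2, -0.15, 0.006) [742. 192.] [392. 366.]
0.03 (-0.2, 0.15, 0) [198. 471.] [24. 66.]
0.03 (-0.2, -0.15, 0) [741. 194.] [392. 374.]
0.06 (-0.2, 0.15, 0.006) [195. 469.] [22. 50.]
0.06 (-0.2, -0.15, 0.006) [743. 190.] [392. 358.]
0.06 (-0.2, 0.15, 0) [197. 470.] [23. 58.]
0.06 (-0.2, -0.15, 0) [742. 192.] [392. 366.]
0.105 [322. 466.] [239. 388.]
0.105 [298. 419.] [275. 364.]
0.11 [316. 469.] [235. 385.]
0.11 [292. 422.] [271. 361.]
```

View pics/t8.png

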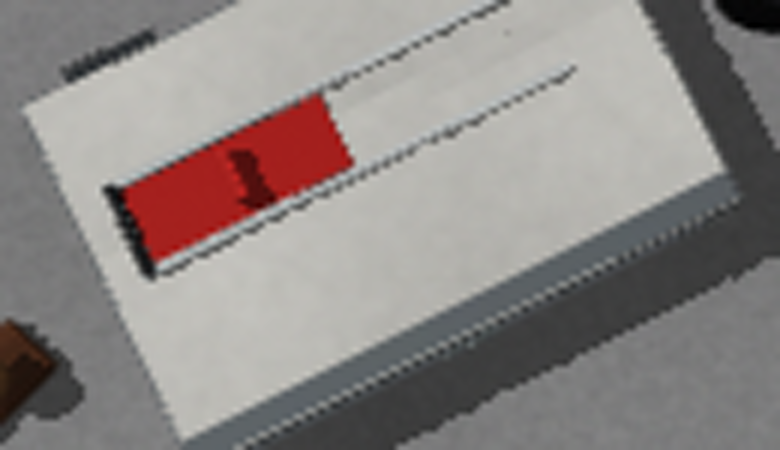

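View pics/s8.png

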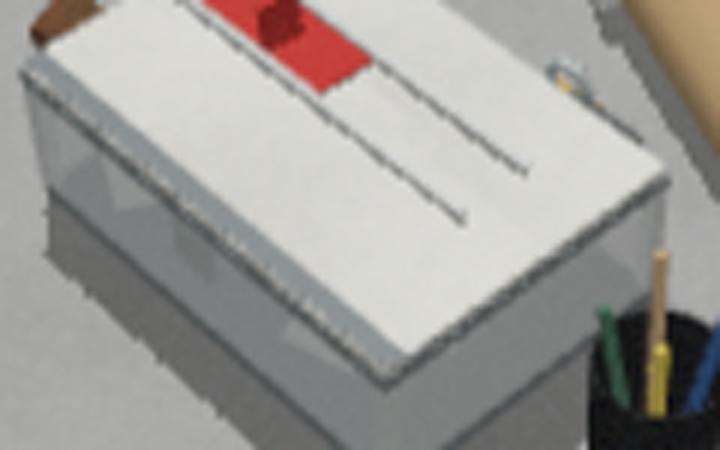

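```bash
python3 - <<'E'
from h import *
st("final"); print(hand_in())
E
```

```text
final 26.93 [0.2  0.45 0.4 ] F [ 0.6 -0.3  0. ]
the job is handed in; nothing more can be done
None
```

The lid is shut and the red shutter is home against the black stop. I handed the job in at about 27 s, with the arm retreated and touching nothing.

- **Lid:** I pushed its bare outer face down along the hinge arc with the closed fingertips, at roughly 0.3 rad/s. I then pressed until it seated at the expected shut height, with a force rise to about 22 N.
- **Shutter:** I pushed its fin along the lid with the outside of the fingers until the force rose from about 2 N to 6 N at the stop. In the last pictures the plate touches the stop, and its corners match 0.110 m of travel to about 1 pixel, roughly 1–2 mm. I did not push harder, so as not to shift the box.
- **Box and surroundings:** The box did not shift visibly. The two position fits, before and after closing the lid, agree within 1 mm. The padlock, stamp, cup, tape and tube look unmoved in the final pictures. The stapler was outside those views, and the arm never went near it.

No checks failed. The pictures alone only confirm the lid angle to about 0.02 rad, so full closure also rests on the seating height and force.

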